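# Rack the last specimen and hold the carrier lid open

## Task

Stand the loose red-capped specimen tube fully home in any free hole of the lilac rack, keeping it upright and lowering it rather than dropping it. Then lift the lid of the blue specimen carrier by its black handle and hold it open at about 70 degrees from closed, so that a colleague can lower the rack in; it has no stay and falls shut, so finish still holding it there. Leave the rack standing with its two other tubes in place, and do not knock the other things on the bench, such as the pump bottle right behind the carrier.

Things in the scene. Friction and masses are not known exactly. Their poses are not given: they have to be found in the camera images.
- tube: Loose closed specimen tube standing on the bench in front of the rack: amber body 25 mm diameter, 72 mm tall, white label; ribbed red screw cap 29 mm diameter, 20 mm tall on top (92 mm in all); about 45 g; foot edge chamfered 2 mm. Origin: centre of its underside; z up its axis; yaw means nothing. Best gripped across the cap.
- rack: Lilac rack block, loose, 0.6 kg, 100 x 146 x 60 mm (x, y, z), left or right of the carrier. Six round holes, 27 mm wide, 52 mm deep (floor 8 mm up, mouths chamfered 2 mm), 46 mm apart in two rows of three. Origin: centre of its underside; x away from the robot at yaw 0, y left along the rows. A seated tube's underside is 8 mm above the rack's, its cap 80 to 100 mm up.
- rack_hole0 (a point): Mouth centre (at the top face, 60 mm up) of the front row's left hole (rack x -23, y +46 mm): free.
- rack_hole1 (a point): Mouth centre of the front row's middle hole (rack x -23, y 0 mm): free, with most room around it.
- rack_hole2 (a point): Mouth centre of the front row's right hole (rack x -23, y -46 mm): free.
- rack_hole4 (a point): Mouth centre of the rear row's middle hole (rack x +23, y 0 mm): free, but with the two other tubes on either side of it.
- tube_left: A tube like the loose one, already seated in the rear row's left hole of the rack. Leave it there. Origin: centre of its underside.
- tube_right: A tube like the loose one, already seated in the rear row's right hole of the rack. Leave it there. Origin: centre of its underside.
- carrier: Blue insulated specimen carrier, fixed in its place: tub 190 x 290 x 112 mm (x, y, z), walls 12 mm, white lid hinged along the far upper edge, catches already undone. Origin: centre of its underside; x points from its front (handle side) to its hinge side, away from the robot at yaw 0; y along the hinge to the left.
- carrier_hinge (a point): Middle of the lid's hinge axis, which lies along the carrier's y: 95 mm behind the carrier's centre (carrier x +95 mm), 112 mm above the bench.
- carrier_lid (a joint): Opening angle of the lid, rad: 0 closed, growing as its front edge rises; 1.22 is 70 degrees. White lid 196 x 300 x 22 mm, about 0.5 kg, its underside in the plane of the hinge axis. No spring and hardly any friction: let go, it falls shut (or, past about 90 degrees, back onto what is behind it; stop at 106).
- carrier_lid_bar (a point): Middle of the lid's handle: round black bar, 12 mm diameter, 110 mm long, parallel to the hinge, on two end arms in front of the lid. Moves with the lid, 240 mm from the hinge axis along the lid and 11 mm to its upper side; closed it is 123 mm above the bench, 45 mm in front of the lid's edge. Pinched from above, it turns in the fingers as the lid swings, so the tool can stay pointing down.
- pump_bottle: Bystander, not part of the job: pale soap bottle with a white pump, 72 mm diameter, 235 mm tall, standing about 30 mm behind the carrier. A lid thrown back past 90 degrees falls against it. Origin: centre of its underside.
- strip_tub: Bystander, not part of the job: white test-strip tub with a black cap, 50 mm diameter, 114 mm tall. Origin: centre of its underside.
- tape_roll: Bystander, not part of the job: cream roll of tape lying flat, 60 mm diameter, 25 mm high. Origin: centre of its underside.
- water_bottle: Bystander, not part of the job: pale translucent bottle with a blue cap, 64 mm diameter, 190 mm tall. Origin: centre of its underside.
- plaster_box: Bystander, not part of the job: red and white carton, 60 x 85 x 40 mm. Origin: centre of its underside.
Things that resemble listed ones, but are neither listed nor needed, are in the scene too. What is shaped like the tube_right but purple or turquoise is not meant.

How it is judged:
On the way, in this order (a step that is already met when the one before it is completed fails the run):
1. the loose tube stands fully home in a free hole of the rack, let go ((horizontal distance between tube and rack_hole0 below 0.006 m or horizontal distance between tube and rack_hole1 below 0.006 m or horizontal distance between tube and rack_hole2 below 0.006 m or horizontal distance between tube and rack_hole4 below 0.006 m) and z of tube in the frame of rack below 0.013 m and angle between tube's own z axis and vertical below 0.15 rad and contact force between tube and the fingers below 0.05 N), for 0.3 s.
2. the lid is held by the fingers at about 70 degrees (value of joint carrier_lid between 1.082 and 1.361 rad and contact force between carrier_lid and the fingers above 0.2 N and velocity of joint carrier_lid between -0.1 and 0.1 rad/s), for 0.3 s.
At the end, for the whole second after the job is handed in: Tube released and at rest in a free hole (6 mm of its axis, within 5 mm of the hole floor, under 0.15 rad of lean); rack flat, its two other tubes home; lid held still by the fingers at 70 degrees, give or take 8, leaning on nothing else (all of step 1 and all of step 2 and z of each of tube_left, tube_right in the frame of rack below 0.014 m and angle between rack's own z axis and vertical below 0.05 rad and height (world z) of rack below 0.005 m and linear speed of each of tube, rack below 0.03 m/s and contact force between carrier_lid and pump_bottle below 0.05 N); the arm keeps its last pose, push and grip.
It fails at once if the loose tube is tipped over (more than 40 degrees) (angle between tube's own z axis and vertical above 0.7 rad).
It fails at once if the loose tube is dropped: it falls free of the fingers faster than 0.6 m/s (linear speed of tube above 0.6 m/s and contact force between tube and the fingers below 0.02 N).
It fails at once if one of the two racked tubes comes out of its hole (z of any of tube_left, tube_right in the frame of rack above 0.04 m).
It fails at once if a bystander is knocked (moved more than 20 mm or tilted) (distance of any of pump_bottle, strip_tub, tape_roll, water_bottle, plaster_box from where it was at the start of the episode above 0.02 m or angle between any of pump_bottle, strip_tub, tape_roll, water_bottle, plaster_box's own z axis and vertical above 0.2 rad).
It also fails if it takes over 72 s, if anything falls off the work surface, if the arm or the gripper's body presses on something with over 40 N, if the wrist force passes 120 N, or if a joint passes its speed limit or range.

## Robot

A 7-joint arm with a two-finger parallel gripper is mounted at the origin on the work surface. World frame = base frame: x ahead of the robot, y to its left, z up, the work surface at z = 0. Lengths are in m, angles in rad, forces in N, time in s.
With the tool pointing down it reaches from about 0.425 to 0.925 m from the base axis. Payload 6.8 kg.
Tool frame: the origin (TCP) lies between the finger pads; the fingertips stand 22 mm ahead of it and the grasp point (between the pads) lies 3 mm ahead of it; z points along the fingers, y is the line along which they close (so a half turn about z gives the same grasp; the last joint's range is limited). The gripper opens to 85 mm and grips with 20 to 120 N. Pads are 22 mm wide; open, the fingers measure 114 mm over their backs; the gripper's body (76 mm by 85 mm) begins 54 mm behind the grasp point. The pads swing forward as they close: fully open they stand 13 mm farther back than shut.
Start: joints at [-1.209, 0.477, 0.022, 1.555, -0.011, 1.109, -0.083], TCP at [0.306, 0.602, 0.253] pointing down, gripper open.
Joint ranges: [-2.96, 2.96], [-0.34, 2.1], [-1.41, 1.46], [0.24, 2.44], [-1.37, 4.51], [0.17, 1.92], [-2.96, 2.96]. Speed limits (rad/s): [2.39, 2.39, 3.14, 3.14, 3.14, 3.14, 3.14].

## Interface

Orientations are given as a unit quaternion [w, x, y, z].
In Python, from station import bot gives the robot as it stands.
- The arm moves only by the tool servo_tool, never from a script. Its argument "motion" is a list that holds one entry, the list of rows, each a list of 5 numbers: the opening, from 0 (shut) to 1 (fully open), then the shift along the world's x, y, z each as a share of 0.04 m, from -1 to 1, then the turn about the world's z as a share of 0.12 rad, from -1 to 1. A call has 1 to 20 rows; each row shifts and turns the commanded pose from where the row before left it; what a row does not reach is not made up. A row lasts 1/10 s, in which the tool goes at most 50 mm and 8.59 degrees, less where a joint would pass 70% of its speed; a pose out of reach is approached as far as the arm can. A call with a number of a shift or a turn outside -1 to 1 is refused whole. A call with a gripper value outside its range is refused whole. The fingers move at their own pace and stop on an object; "newtons" is the grip in N (left out, the last holds). Time passes only in rows, so rows that do not move let the fingers close. It gives the time, the measured TCP pose, the force, the opening and the grip force at its end, in the units of the state.
- bot.get_obs(): the state, without advancing time (a new reading comes with each control period).
- bot.read_camera(name): name is "scene" or "top" or "wrist"; returns (picture, depth): 420x560x3 uint8, red, green, blue; 420x560 float32, m along the optical axis (not along the pixel's ray), 0 where there is no reading.
- bot.get_calibration(name): a dict with "fovy" (degrees; the focal length in pixels is half the picture's height over the tangent of half this angle, whatever the lens; pixels are square), "cx", "cy" (the principal point, pixels), "view" (4x4, takes a point from world to camera coordinates). Camera axes: x right, y down, z forward; pixel columns grow to the right and rows downward; lengths in m; the calibration is good to about 2 mm. A picture is of the moment at which its call begins: read the wrist's pose just before it. get_calibration takes no time and is no camera call; for the wrist camera it gives the pose at the moment of the call.
- bot.hand_in(): hands the job in; it is judged then, once.
The state is a dict: "t": time; "q": joint angles; "joint_vel": joint speeds; "joint_torque": joint torques, N m; "eef_pos": TCP position; "tool_rot": TCP orientation; "contact_force": force on the tool from outside, world axes, zero at the start; "torque": the same for the moment, N m; "gripper_width": opening from 0.0 (shut) to 1.0 (fully open); "grasp_force": force on a finger pad.
Only numpy, scipy, OpenCV 4.12 (cv2) and the standard library are available. Lean on these libraries where they do the work, as an engineer would, in place of code of your own. Each camera call takes 0.05 s, during which the arm holds its last target. There are 200 camera calls.

## Working session

There is one attempt and no reset: what is moved stays moved. The work goes in short steps, Python scripts to look and compute and a tool call to move; the robot and the scene stay as the last step left them, time stands still between calls to the robot, and variables do not carry over. Pictures are saved under pics/ and viewed, at most 10 in all, crops included, and the job is handed in when it is done.

Besides the shell and the picture viewer there is one more tool, called after "Request:" in YAML: its name, and indented under it one key for each argument. servo_tool: Moves the arm, as the interface text tells. Shift numbers are shares of 0.04 m and turn numbers shares of 0.12 rad, none past 1 either way. Its arguments: {"type":"object","properties":{"motion":{"type":"array"},"newtons":{"type":"number"}},"required":["motion"]}

```bash
mkdir -p pics; cat > h.py <<'E'
import numpy as np, cv2
from station import bot
def grab(n):
    c=bot.get_calibration(n); p,d=bot.read_camera(n); return p,d,c
def world(c,d,shape=(420,560)):
    f=shape[0]/2/np.tan(np.radians(c['fovy'])/2)
    v,u=np.mgrid[:shape[0],:shape[1]]
    P=np.stack([(u-c['cx'])/f*d,(v-c['cy'])/f*d,d],-1)
    V=np.array(c['view']); return (P-V[:3,3])@V[:3,:3]
E
python3 - <<'E'
from h import *
o=bot.get_obs(); print(o['t'],o['eef_pos'],o['tool_rot'],o['gripper_width'])
ims=[]
for n in('scene','top'):
    p,d,c=grab(n); cv2.imwrite(f'pics/{n}0.png',p[...,::-1]); np.savez(f'{n}0.npz',p=p,d=d,W=world(c,d)); print(n,c['fovy'],np.round(c['view'],3).tolist(), (d>0).mean())
E
```

```text
0.0 [0.30533066 0.60137288 0.25233539] [-1.38182560e-04  2.32718105e-01  9.72543811e-01 -8.95030263e-04] 1.0000803638880051
scene 49.62061809602756 [[0.364, 0.931, 0.011, -0.178], [0.554, -0.207, -0.806, -0.226], [-0.749, 0.3, -0.592, 1.776], [0.0, 0.0, 0.0, 1.0]] 0.9960289115646258
top 45.74565966291554 [[0.028, -1.0, 0.009, -0.028], [-0.996, -0.029, -0.078, 0.547], [0.079, -0.007, -0.997, 1.328], [0.0, 0.0, 0.0, 1.0]] 0.9959311224489796
```

View pics/top0.png

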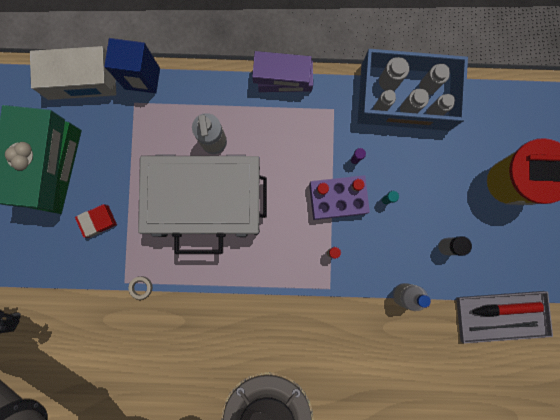

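View pics/scene0.png

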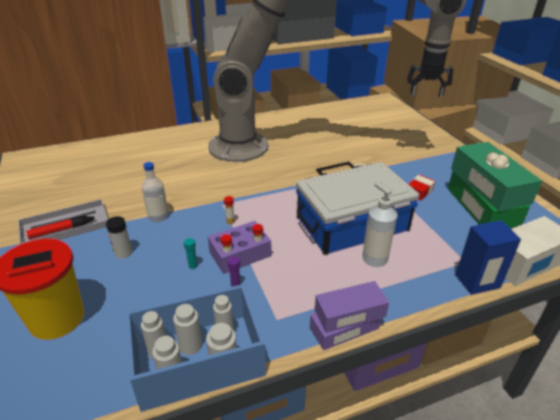

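The top view shows the loose tube's cap at about (334,253), the rack at (340,198) with caps at (322,188) and (358,185), the carrier lid at (200,195) and its front bar at (200,250). The handle at (265,195) is only a side handle. The pump bottle is at (207,130). Next I'll measure these positions.

```bash
python3 - <<'E'
from h import *
z=np.load('top0.npz'); p,W=z['p'],z['W']; hsv=cv2.cvtColor(p,cv2.COLOR_RGB2HSV)
H,S,V=[hsv[...,i].astype(int) for i in range(3)]
def comps(m,name,mn=15):
    n,l,s,c=cv2.connectedComponentsWithStats(m.astype(np.uint8))
    for i in range(1,n):
        if s[i,4]<mn: continue
        P=W[l==i]; t=P[:,2]>np.percentile(P[:,2],90)-.006
        r=cv2.minAreaRect(P[t][:,:2].astype(np.float32)*1000)
        e,_=cv2.minEnclosingCircle(P[t][:,:2].astype(np.float32)*1000)
        print(name,s[i,4],c[i].round(),'zmax',np.percentile(P[:,2],90).round(3),'mean',P[t].mean(0).round(4),'rect',np.round(r[0],1),np.round(r[1],1),round(r[2],1),'circ',np.round(e,1))
X,Y,Z=W[...,0],W[...,1],W[...,2]
roi=np.zeros(Z.shape,bool); roi[170:275,300:385]=1
comps(roi&((H<8)|(H>172))&(S>150)&(V>70),'red')
comps(roi&(H>120)&(H<150)&(S>60)&(V>60)&(Z>.05)&(Z<.066),'lilac',100)
roi[:]=0; roi[150:262,135:275]=1
comps(roi&(Z>.128)&(Z<.142),'lid',200)
comps(roi&(Z>.1)&(V<60)&(Z<.14),'blk',20)
for a,b in((334,253),(340,198),(200,195),(207,130),(200,250),(140,288),(413,298),(459,246)): print(a,b,W[b,a].round(3),p[b,a])
E
```

```text
red 96 [358. 184.] zmax 0.102 mean [ 0.6264 -0.2138  0.0997] rect [ 626.7 -213.9] [25.5 26.2] 46.6 circ [ 627. -214.]
red 95 [323. 188.] zmax 0.103 mean [ 0.6094 -0.1206  0.131 ] rect [536.8 -62.5] [ 25.9 223.4] 51.4 circ [534.1 -65.9]
red 92 [335. 252.] zmax 0.095 mean [ 0.4492 -0.1574  0.0919] rect [ 449.4 -157.7] [23.  23.6] 1.6 circ [ 450.2 -157.7]
lilac 1457 [339. 198.] zmax 0.063 mean [ 0.5945 -0.1711  0.06  ] rect [ 598.  -172.2] [ 99.5 146.4] 8.0 circ [ 596.5 -172.9]
lid 9182 [199. 195.] zmax 0.14 mean [0.5856 0.1894 0.1372] rect [570.5 189.1] [220.  297.1] 1.7 circ [584.3 188.8]
blk 394 [198. 246.] zmax 0.132 mean [0.4571 0.1853 0.1297] rect [463.  186.2] [ 49.6 129.2] 1.6 circ [469.9 186.5]
334 253 [ 0.448 -0.156  0.091] [140  33  31]
340 198 [ 0.594 -0.174  0.056] [105  86 129]
200 195 [0.582 0.185 0.137] [131 129 125]
207 130 [0.724 0.161 0.229] [66 65 65]
200 250 [0.446 0.181 0.126] [43 39 42]
140 288 [ 0.339  0.359 -0.004] [ 74  94 127]
413 298 [ 0.344 -0.345  0.144] [78 74 78]
459 246 [ 0.474 -0.469  0.113] [32 32 33]
```

Request:
servo_tool:
  motion:
    - [[1,0.4,-0.9,0,0.3],[1,0.4,-0.9,0,0.3],[1,0.4,-0.9,0,0.3],[1,0.4,-0.9,0,0.3],[1,0.4,-0.9,0,0.3],[1,0.4,-0.9,0,0.3],[1,0.4,-0.9,0,0.3],[1,0.4,-0.9,0,0.3],[1,0.3,-0.9,0,0.3],[1,0,-0.9,0,0.3],[1,0,-0.9,0,0.3],[1,0,-0.9,0,0.3],[1,0,-0.9,0,0.3],[1,0,-0.9,0,0.3],[1,0,-0.9,0,0.3],[1,0,-0.9,0,0.3],[1,0,-0.9,0,0.3],[1,0,-0.9,0,0],[1,0,-0.9,0,0],[1,0,-0.9,0,0]]

```text
t: 2.1
eef_pos: [0.4451, -0.1195, 0.2532]
tool_rot: [-0.0, -0.071, 0.997, 0.0]
contact_force: [0.8, -0.6, 0.4]
gripper_width: 1.005
grasp_force: 0.0
```

```bash
python3 - <<'E'
from h import *
o=bot.get_obs(); q=o['tool_rot']; print(o['t'],o['eef_pos'],q,'yangle',180-0+0*1, np.degrees(2*np.arctan2(q[2],q[1]))-90)
p,d,c=grab('wrist'); np.savez('w0.npz',p=p,d=d,W=world(c,d)); cv2.imwrite('pics/w0.png',p[...,::-1])
E
```

```text
2.1 [ 0.44510772 -0.11949442  0.25321527] [-8.30574440e-05 -7.10786590e-02  9.97470705e-01  9.62394361e-05] yangle 180 98.15188839943826
```

View pics/w0.png

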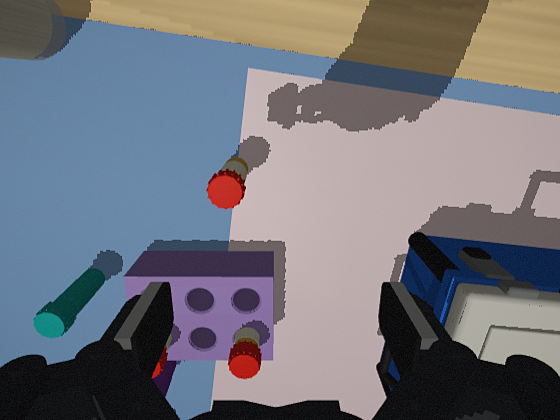

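The wrist view shows the loose tube's cap at (226,189), the front-row holes at (200,299) and (245,299), and the rack edges square to the image, so the tool yaw matches the rack. I'll measure the cap and the holes from here.

```bash
python3 - <<'E'
from h import *
c=bot.get_calibration('wrist'); z=np.load('w0.npz'); p,W=z['p'],z['W']; hsv=cv2.cvtColor(p,cv2.COLOR_RGB2HSV)
f=210/np.tan(np.radians(c['fovy'])/2); V=np.array(c['view']); R=V[:3,:3]; C=-R.T@V[:3,3]
def ray(u,v,zz):
    d=R.T@np.array([(u-c['cx'])/f,(v-c['cy'])/f,1]); return C+d*(zz-C[2])/d[2]
H,S,Vv=[hsv[...,i].astype(int) for i in range(3)]
m=((H<8)|(H>172))&(S>150)&(Vv>60); m[:150]=0;m[230:]=0
P=W[m]; t=P[:,2]>.088; print('cap',P[t].mean(0),np.ptp(P[t],axis=0), cv2.minEnclosingCircle(P[t][:,:2].astype(np.float32)*1000))
lil=((Vv>105)&(H>115)&(H<150)&(S>50)).astype(np.uint8)
for (u,v) in((200,299),(245,299),(202,338)):
    g=np.zeros_like(lil); g[v-20:v+20,u-20:u+20]=1-lil[v-20:v+20,u-20:u+20]
    n,l,s,ce=cv2.connectedComponentsWithStats(g); k=l[v,u]
    cn=cv2.findContours((l==k).astype(np.uint8),0,1)[0][0]; e=cv2.fitEllipse(cn)
    print('hole',e,ray(*e[0],.06))
q=W.reshape(-1,3); m=(abs(q[:,2]-.06)<.003)&(lil.ravel()>0); print('rack',cv2.minAreaRect(q[m][:,:2].astype(np.float32)*1000))
E
```

```text
cap [ 0.44626885 -0.16167834  0.09330884] [0.10006575 0.04388865 0.28542927] ((411.45556640625, -149.32485961914062), 52.69800567626953)
hole ((199.74952697753906, 299.3968505859375), (22.46171760559082, 26.334754943847656), 98.85910034179688) [ 0.57117942 -0.18656323  0.06      ]
hole ((245.7879638671875, 299.5491943359375), (22.141464233398438, 26.017515182495117), 97.39798736572266) [ 0.56502926 -0.14107462  0.06      ]
hole ((202.3811798095703, 337.7466125488281), (20.628856658935547, 25.751344680786133), 90.85321807861328) [ 0.61675734 -0.18071774  0.06      ]
rack ((596.139404296875, -176.24554443359375), (101.601318359375, 145.39891052246094), 7.983497142791748)
```

```bash
python3 - <<'E'
from h import *
c=bot.get_calibration('wrist'); print(c)
z=np.load('w0.npz'); p,W,d=z['p'],z['W'],z['d']
for v in (282,318,325): print([ (u,W[v,u].round(4).tolist()) for u in (150,200,222,245,265)])
f=210/np.tan(np.radians(c['fovy'])/2); V=np.array(c['view']); R=V[:3,:3]; C=-R.T@V[:3,3]; print('C',C)
# table plane flatness in depth
m=(abs(W[...,2])<.02); yy,xx=np.where(m); s=slice(None,None,3000)
print(np.c_[xx,yy,(W[m]*1000).round(1)][s].round(1).tolist())
t=np.load('top0.npz')['W']; v,u=np.mgrid[180:300:30,290:400:25]; print((t[v,u,2]*1000).round(1))
E
```

```text
{'fovy': 60.003449530344476, 'cx': 275.576206063241, 'cy': 210.1117309647194, 'view': array([[-0.13538012,  0.99078666, -0.00374462,  0.18681231],
       [ 0.93698015,  0.12925483,  0.32459419, -0.44154696],
       [ 0.3220876 ,  0.04043496, -0.94584597,  0.2428615 ],
       [ 0.        ,  0.        ,  0.        ,  1.        ]])}
[(150, [0.4412, -0.1713, 0.2469]), (200, [0.5527, -0.1803, 0.0588]), (222, [0.5494, -0.1589, 0.0592]), (245, [0.545, -0.1366, 0.0612]), (265, [0.5432, -0.1172, 0.0596])]
[(150, [0.442, -0.1645, 0.2678]), (200, [0.593, -0.1769, 0.0605]), (222, [0.5904, -0.1549, 0.0597]), (245, [0.5868, -0.1318, 0.0601]), (265, [0.5839, -0.1117, 0.06])]
[(150, [0.4436, -0.1639, 0.2695]), (200, [0.602, -0.1764, 0.0597]), (222, [0.5975, -0.154, 0.0615]), (245, [0.5953, -0.1308, 0.0599]), (265, [0.5925, -0.1106, 0.0598])]
C [ 0.36078874 -0.13783917  0.37373269]
[[47.0, 0.0, 320.7, -337.1, 19.5], [503.0, 5.0, 263.4, 62.6, -1.1], [468.0, 11.0, 272.9, 32.0, 0.0], [450.0, 17.0, 279.6, 17.9, -1.8], [430.0, 23.0, 287.6, 0.1, 1.0], [416.0, 29.0, 293.8, -10.4, -1.9], [398.0, 35.0, 301.1,
[... 1173 characters left out ...]
.0, 223.0, 531.7, -313.0, 0.7], [302.0, 228.0, 504.7, -82.9, 0.3], [520.0, 233.0, 476.1, 156.9, 0.7], [171.0, 239.0, 538.4, -225.2, 0.6], [492.0, 244.0, 491.3, 126.7, 6.3], [2.0, 251.0, 580.6, -413.6, 0.1], [396.0, 257.0, 524.3, 28.5, 0.5], [282.0, 268.0, 556.1, -97.5, 1.3], [61.0, 280.0, 607.7, -348.4, 1.7], [297.0, 294.0, 586.7, -75.2, 2.4], [35.0, 310.0, 654.1, -381.7, 0.7], [367.0, 326.0, 619.3, 16.3, 1.3], [298.0, 342.0, 654.7, -62.8, 0.8], [347.0, 358.0, 668.9, 1.7, 2.1], [296.0, 375.0, 704.6, -57.2, 1.8], [195.0, 390.0, 747.0, -183.3, 2.4], [365.0, 406.0, 742.0, 41.3, 2.2]]
[[ 4.2 -3.2 57.1 61.3  1. ]
 [ 1.6 57.6 60.3 61.1 -1.6]
 [-4.2 -0.3  0.   3.1 -0.9]
 [-2.1  3.4 -1.6 -3.6 -5.1]]
```

```bash
cat >> h.py <<'E'
def wmeasure():
    o=bot.get_obs(); print(o['t'],o['eef_pos'].round(4),o['joint_vel'].round(3))
    c=bot.get_calibration('wrist'); p,d=bot.read_camera('wrist'); W=world(c,d)
    V=np.array(c['view']);print('C',(-V[:3,:3].T@V[:3,3]).round(4))
    hsv=cv2.cvtColor(p,cv2.COLOR_RGB2HSV).astype(int); H,S,Vv=hsv[...,0],hsv[...,1],hsv[...,2]
    red=((H<8)|(H>172))&(S>150)&(Vv>60)&(abs(W[...,2]-.092)<.004)&(W[...,0]<.5)
    P=W[red].astype(np.float32)*1000; print('cap',red.sum(),P.mean(0).round(1),cv2.minEnclosingCircle(np.ascontiguousarray(P[:,:2])))
    m=(abs(W[...,2]-.06)<.004)&(H>115)&(H<150)&(S>50)&(Vv>100)
    r=cv2.minAreaRect(W[m][:,:2].astype(np.float32)*1000); print('rack',r)
    return p,d,W
E
python3 -c "
from h import *
wmeasure();wmeasure()"
```

```text
2.15 [ 0.4445 -0.1257  0.2535] [-0.036 -0.017 -0.032  0.018  0.014  0.005 -0.163]
C [ 0.3608 -0.1378  0.3737]
cap 960 [ 446.8 -161.9   91.6] ((447.5363464355469, -162.19683837890625), 15.655632019042969)
rack ((596.2647705078125, -176.214599609375), (101.8022689819336, 146.56576538085938), 8.057053565979004)
2.2 [ 0.4447 -0.1229  0.2533] [-0.044 -0.006 -0.078  0.012 -0.02   0.006 -0.076]
C [ 0.361  -0.1352  0.3736]
cap 959 [ 446.8 -161.8   91.6] ((447.5487365722656, -161.64254760742188), 15.461538314819336)
rack ((623.57177734375, -171.752685546875), (157.38861083984375, 145.8509521484375), 8.28906536102295)
```

Request:
servo_tool:
  motion:
    - [[1,0,-0.3,0,0],[1,0,-0.5,0,0],[1,0,-0.3,0,0],[1,0,0,-0.4,0],[1,0,0,-0.8,0],[1,0,0,-0.6,0],[1,0,0,0,0],[1,0,0,0,0],[1,0,0,0,0],[1,0,0,0,0]]

```text
t: 3.25
eef_pos: [0.4465, -0.1621, 0.1825]
tool_rot: [0.001, -0.071, 0.997, -0.0]
contact_force: [-0.9, -0.6, -0.5]
gripper_width: 1.001
grasp_force: 0.0
```

```bash
python3 -c "
from h import *
p,d,W=wmeasure();cv2.imwrite('pics/w1.png',p[...,::-1])"
```

```text
3.25 [ 0.4465 -0.1621  0.1825] [ 0.003  0.001  0.003  0.004 -0.001 -0.004  0.   ]
C [ 0.3626 -0.1751  0.3026]
cap 1567 [ 446.5 -162.2   91.5] ((447.3458251953125, -162.0264434814453), 15.532225608825684)
rack ((592.6649169921875, -174.9089813232422), (95.58374786376953, 144.25303649902344), 8.343147277832031)
```

Request:
servo_tool:
  motion:
    - [[1,0,0,-0.5,0],[1,0,0,-0.7,0],[1,0,0,-0.7,0],[1,0,0,-0.5,0],[1,0,0,0,0],[1,0,0,0,0],[1,0,0,0,0],[0.2,0,0,0,0],[0.2,0,0,0,0],[0.2,0,0,0,0],[0.2,0,0,0,0],[0.2,0,0,0,0],[0.2,0,0,0,0],[0.2,0,0,0,0],[0.2,0,0,0,0]]
  newtons: 40

```text
t: 4.8
eef_pos: [0.446, -0.1621, 0.0857]
tool_rot: [0.0, -0.071, 0.997, 0.0]
contact_force: [-0.2, 0.8, 5.7]
gripper_width: 0.326
grasp_force: 39.1
```

Request:
servo_tool:
  motion:
    - [[0.2,0,0,0.3,0],[0.2,0,0,0.6,0],[0.2,0,0,0.7,0],[0.2,0,0,0.5,0],[0.2,0,0,0.2,0],[0.2,0.3,0,0,0],[0.2,0.5,-0.1,0,0],[0.2,0.5,-0.1,0,0],[0.2,0.5,-0.1,0,0],[0.2,0.5,-0.1,0,0],[0.2,0.5,0,0,0],[0.2,0.3,0,0,0],[0.2,0,0,0,0],[0.2,0,0,0,0],[0.2,0,0,0,0],[0.2,0,0,0,0]]

```text
t: 6.4
eef_pos: [0.5688, -0.1782, 0.1773]
tool_rot: [-0.0, -0.071, 0.997, 0.0]
contact_force: [0.6, -0.2, -0.3]
gripper_width: 0.32
grasp_force: 39.5
```

```bash
python3 -c "
from h import *
p,d,W=wmeasure();cv2.imwrite('pics/w2.png',p[...,::-1]);np.savez('w2.npz',p=p,W=W)
p,d,c=grab('scene');cv2.imwrite('pics/s2.png',cv2.resize(p[150:290,170:320],None,fx=4,fy=4)[...,::-1])"
```

```text
6.4 [ 0.5688 -0.1782  0.1773] [-0.001 -0.004 -0.001 -0.006  0.001  0.002  0.   ]
C [ 0.4852 -0.1912  0.2976]
cap 0 [nan nan nan] ((0.0, 0.0), 0.0)
rack ((595.5576782226562, -175.80279541015625), (99.74529266357422, 146.30799865722656), 8.021852493286133)h.py:16: RuntimeWarning: Mean of empty slice.
  P=W[red].astype(np.float32)*1000; print('cap',red.sum(),P.mean(0).round(1),cv2.minEnclosingCircle(np.ascontiguousarray(P[:,:2])))
  ret = um.true_divide(
```

View pics/w2.png

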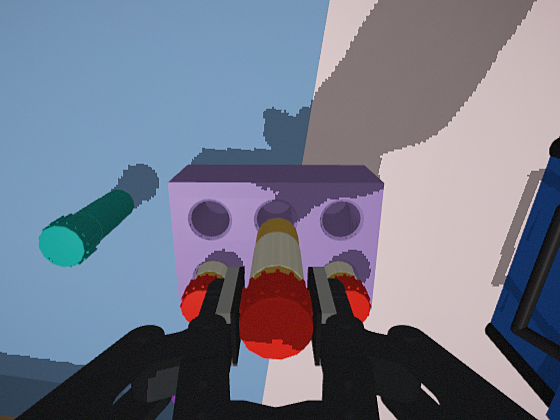

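View pics/s2.png

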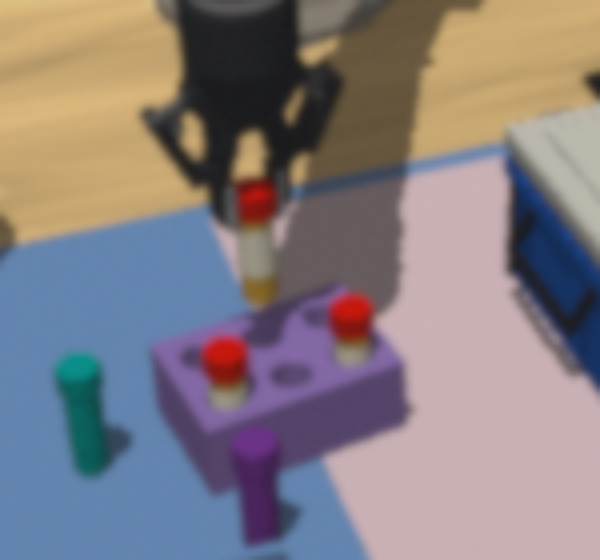

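In the wrist view the tube hangs upright at u≈277, between the front holes at (210,219) and (342,219). The scene crop shows it vertical above the rack. I'll get the exact hole centre and tube axis.

```bash
python3 - <<'E'
from h import *
c=bot.get_calibration('wrist'); z=np.load('w2.npz'); p,W=z['p'],z['W']
f=210/np.tan(np.radians(c['fovy'])/2); V=np.array(c['view']); R=V[:3,:3]; C=-R.T@V[:3,3]
def ray(u,v,zz):
    d=R.T@np.array([(u-c['cx'])/f,(v-c['cy'])/f,1]); return C+d*(zz-C[2])/d[2]
# hole: pixels clearly below the top face
for (u,v) in((210,219),(342,219)):
    m=np.zeros(W.shape[:2],np.uint8); s=np.s_[v-28:v+28,u-28:u+28]; m[s]=(W[s][...,2]<.054)
    n,l,st,ce=cv2.connectedComponentsWithStats(m); k=l[v,u]
    e=cv2.fitEllipse(cv2.findContours((l==k).astype(np.uint8),0,1)[0][0]); print(e,ray(*e[0],.059))
hsv=cv2.cvtColor(p,cv2.COLOR_RGB2HSV).astype(int)
# tube axis from side edges at heights
for v in (230,245,260,270):
    s=(W[v,:,2]>.075)&(np.abs(np.arange(560)-277)<30); u=np.where(s)[0]; P=W[v,u]; print(v,u.min(),u.max(),P[len(P)//2].round(4))
E
```

```text
((210.49810791015625, 217.67538452148438), (32.23820114135742, 36.73494338989258), 112.60945129394531) [ 0.57858566 -0.22401553  0.059     ]
((340.32952880859375, 218.05950927734375), (32.15923309326172, 36.93890380859375), 68.41476440429688) [ 0.56598818 -0.13413514  0.059     ]
230 259 295 [ 0.5585 -0.1801  0.1145]
245 255 298 [ 0.5586 -0.1801  0.1338]
260 252 301 [ 0.558  -0.1803  0.1514]
270 251 302 [ 0.5553 -0.1807  0.1657]
```

Request:
servo_tool:
  motion:
    - [[0.2,0.06,-0.02,0,0],[0.2,0,0,-0.3,0],[0.2,0,0,-0.3,0],[0.2,0,0,-0.2,0],[0.2,0,0,-0.1,0],[0.2,0,0,-0.1,0],[0.2,0,0,-0.1,0],[0.2,0,0,-0.1,0],[0.2,0,0,0,0],[0.2,0,0,0,0]]

```text
t: 7.5
eef_pos: [0.572, -0.179, 0.1294]
tool_rot: [0.0, -0.071, 0.997, -0.0]
contact_force: [-1.2, 0.5, -0.6]
gripper_width: 0.323
grasp_force: 39.4
```

Request:
servo_tool:
  motion:
    - [[0.2,0,0,-0.2,0],[0.2,0,0,-0.2,0],[0.2,0,0,-0.2,0],[0.2,0,0,-0.1,0],[0.2,0,0,-0.1,0],[0.2,0,0,-0.05,0],[0.2,0,0,0,0],[0.2,0,0,0,0]]

```text
t: 8.3
eef_pos: [0.5719, -0.1789, 0.0954]
tool_rot: [-0.0, -0.071, 0.997, 0.0]
contact_force: [-0.6, 1.1, -0.8]
gripper_width: 0.324
grasp_force: 39.4
```

Request:
servo_tool:
  motion:
    - [[0.2,0,0,-0.04,0],[0.2,0,0,0,0],[0.2,0,0,0,0],[0.35,0,0,0,0],[0.4,0,0,0,0],[0.45,0,0,0,0],[0.5,0,0,0,0],[0.55,0,0,0,0],[0.55,0,0,0,0],[0.55,0,0,0.2,0],[0.55,0,0,0.5,0],[0.55,0,0,0.8,0],[0.55,0,0,1,0],[0.55,0,0,1,0],[0.55,0,0,0.8,0],[0.55,0,0,0,0],[0.55,0,0,0,0]]

```text
t: 10.0
eef_pos: [0.5722, -0.179, 0.2668]
tool_rot: [0.001, -0.071, 0.997, -0.0]
contact_force: [-1.1, -0.3, -1.1]
gripper_width: 0.551
grasp_force: 0.0
```

```bash
python3 - <<'E'
from h import *
p,d,c=grab('wrist'); W=world(c,d); cv2.imwrite('pics/w3.png',p[...,::-1])
hsv=cv2.cvtColor(p,cv2.COLOR_RGB2HSV).astype(int); H,S,V=hsv[...,0],hsv[...,1],hsv[...,2]
m=((H<8)|(H>172))&(S>150)&(V>60)&(W[...,2]>.094)&(W[...,2]<.15)
n,l,s,ce=cv2.connectedComponentsWithStats(m.astype(np.uint8))
for i in range(1,n):
    if s[i,4]>60: print(s[i,4],ce[i],W[l==i].mean(0).round(4))
W=np.load('top0.npz')['W']; p=np.load('top0.npz')['p']; V=p.max(-1)
for n in('top',):
    p,d,c=grab(n); W=world(c,d); V=p.max(-1)
    m=(abs(W[...,2]-.134)<.006)&(V>80)&(W[...,1]>.03)&(W[...,1]<.36)&(W[...,0]>.45)&(W[...,0]<.7)
    P=W[m]; print('lid',cv2.minAreaRect(P[:,:2].astype(np.float32)*1000),np.percentile(P,[1,50,99],axis=0))
    m=(V<70)&(W[...,2]>.11)&(W[...,2]<.145)&(W[...,0]<.47)&(W[...,0]>.40)&(W[...,1]>.1)&(W[...,1]<.27)
    P=W[m]; print('bar',m.sum(),cv2.minAreaRect(P[:,:2].astype(np.float32)*1000),np.percentile(P,[2,50,98],axis=0))
E
```

```text
935 [277.04705882 193.62139037] [ 0.5723 -0.1791  0.0995]
862 [224.16357309 243.4512761 ] [ 0.6232 -0.2179  0.0994]
847 [329.47225502 243.73081464] [ 0.6105 -0.1278  0.0993]
lid ((584.6002197265625, 190.15830993652344), (194.156982421875, 298.6897277832031), 1.6431039571762085) [[0.4895102  0.04276804 0.12897996]
 [0.58253471 0.18739822 0.13593313]
 [0.68071419 0.33544207 0.13986188]]
bar 294 ((454.4618835449219, 186.4466552734375), (32.4210319519043, 120.57539367675781), 1.622607946395874) [[0.43708912 0.12668113 0.12148743]
 [0.44456963 0.18550397 0.12743187]
 [0.46900824 0.24560099 0.13220097]]
```

View pics/w3.png

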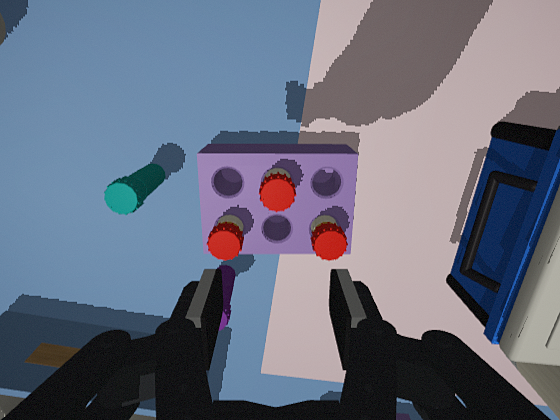

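The wrist view shows the placed tube's cap at (277,194), level with its two neighbours (top at z≈0.0995 for all three), so it's home. Next is the lid, starting with a joint check.

```bash
python3 -c "
from h import *
print(bot.get_obs()['q'].round(3))"
```

```text
[-0.111  0.356  0.401  1.753 -0.156  1.066  2.056]
```

Request:
servo_tool:
  motion:
    - [[0.6,-0.16,0.2,0,-0.4],[0.6,-0.16,0.4,0,-0.7],[0.6,-0.16,0.5,0,-0.7],[0.6,-0.16,0.5,0,-0.7],[0.6,-0.16,0.5,0,-0.7],[0.6,-0.16,0.5,0,-0.7],[0.6,-0.16,0.5,0,-0.7],[0.6,-0.16,0.5,0,-0.8],[0.6,-0.16,0.5,0,-0.8],[0.6,-0.16,0.5,0,-0.8],[0.6,-0.16,0.5,0,-0.8],[0.6,-0.16,0.5,0,-0.8],[0.6,-0.16,0.5,0,-0.8],[0.6,-0.16,0.5,0,-0.8],[0.6,-0.16,0.5,0,-0.8],[0.6,-0.16,0.5,0,-0.8],[0.6,-0.16,0.5,0,-0.8],[0.6,-0.16,0.5,0,-0.8],[0.6,-0.16,0.4,0,-0.4],[0.6,-0.16,0.2,0,-0.1]]

```text
t: 12.1
eef_pos: [0.4428, 0.1904, 0.2644]
tool_rot: [-0.0, 0.691, 0.723, -0.001]
contact_force: [0.2, -1.1, -0.1]
gripper_width: 0.6
grasp_force: 0.0
```

Request:
servo_tool:
  motion:
    - [[0.6,0,0,0,0],[0.6,0,0,0,0],[0.6,0,0,0,0],[0.6,0,0,0,0],[0.6,0,0,0,0],[0.6,0,0,0,0]]

```text
t: 12.7
eef_pos: [0.4441, 0.1888, 0.2657]
tool_rot: [0.0, 0.691, 0.723, 0.0]
contact_force: [-0.4, 0.4, -0.0]
gripper_width: 0.603
grasp_force: 0.0
```

```bash
python3 - <<'E'
from h import *
o=bot.get_obs(); q=o['tool_rot']; print(o['eef_pos'],np.degrees(2*np.arctan2(q[2],q[1]))-90,o['q'].round(2))
p,d,c=grab('wrist'); W=world(c,d); np.savez('w4.npz',p=p,W=W); cv2.imwrite('pics/w4.png',p[...,::-1])
V=p.max(-1)
m=(abs(W[...,2]-.134)<.004)&(V>80)&(W[...,0]<.7); P=W[m]; print('lid',cv2.minAreaRect(P[:,:2].astype(np.float32)*1000))
m=(V<80)&(abs(W[...,2]-.126)<.012)&(W[...,0]<.47)&(W[...,1]>.1)&(W[...,1]<.27)
P=W[m]; print('bar',m.sum(),np.percentile(P,[1,50,99],axis=0).round(4))
for y in np.arange(.12,.26,.02):
    s=P[abs(P[:,1]-y)<.005]
    if len(s): print(y.round(2),len(s),np.percentile(s[:,0],[2,50,98]).round(4),s[:,2].max().round(4))
E
```

```text
[0.44414987 0.18877977 0.26572596] 2.5449166170229063 [-0.92  0.14  0.44  2.01 -0.07  1.   -0.41]
lid ((578.6346435546875, 182.13893127441406), (200.273193359375, 290.0595703125), 2.056511163711548)
bar 3342 [[0.433  0.1249 0.1232]
 [0.4419 0.1955 0.1279]
 [0.4693 0.2429 0.1299]]
0.12 40 [0.4391 0.4518 0.4694] 0.1288
0.14 165 [0.4348 0.4404 0.4459] 0.1306
0.16 180 [0.4348 0.4403 0.4458] 0.1301
0.18 190 [0.4342 0.4395 0.4448] 0.1298
0.2 207 [0.4335 0.4393 0.4447] 0.1301
0.22 223 [0.4328 0.4385 0.4438] 0.1301
0.24 674 [0.4333 0.4523 0.4694] 0.1304
```

View pics/w4.png

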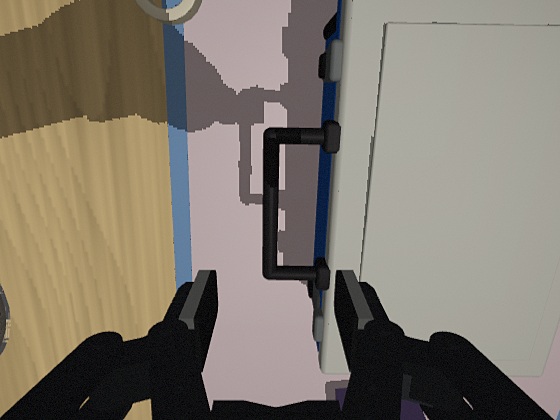

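The wrist view shows the bar running from (270,135) to (270,272), with its centre at about (0.4395, 0.184). I'll centre on it, narrow the opening so the inner finger clears the lid edge, then descend.

Request:
servo_tool:
  motion:
    - [[0.45,-0.12,-0.12,0,-0.13],[0.45,0,0,-0.3,0],[0.45,0,0,-0.6,0],[0.45,0,0,-0.6,0],[0.45,0,0,-0.4,0],[0.45,0,0,0,0],[0.45,0,0,0,0],[0.45,0,0,0,0],[0.45,0,0,0,0]]

```text
t: 13.65
eef_pos: [0.4397, 0.1846, 0.1906]
tool_rot: [0.0, 0.697, 0.717, 0.001]
contact_force: [-0.3, -0.8, 0.3]
gripper_width: 0.452
grasp_force: 0.0
```

Request:
servo_tool:
  motion:
    - [[0.45,0,0,-0.3,0],[0.45,0,0,-0.4,0],[0.45,0,0,-0.4,0],[0.45,0,0,-0.3,0],[0.45,0,0,-0.19,0],[0.45,0,0,0,0],[0.45,0,0,0,0],[0.45,0,0,0,0],[0.05,0,0,0,0],[0.05,0,0,0,0],[0.05,0,0,0,0],[0.05,0,0,0,0],[0.05,0,0,0,0],[0.05,0,0,0,0],[0.05,0,0,0,0]]
  newtons: 35

```text
t: 15.15
eef_pos: [0.4401, 0.1845, 0.1266]
tool_rot: [0.0, 0.697, 0.717, 0.001]
contact_force: [3.2, 0.4, 5.8]
gripper_width: 0.125
grasp_force: 34.5
```

```bash
python3 - <<'E'
import numpy as np
a=np.radians(2.625+np.arange(0,71,3.5)); r=.24025
x=-r*np.cos(a); z=r*np.sin(a); th=np.radians(1.6)
print(np.c_[np.diff(x)*np.cos(th),np.diff(x)*np.sin(th),np.diff(z)].__truediv__(.04).round(2).tolist()); print(x[-1]-x[0],z[-1]-z[0])
E
```

```text
[[0.03, 0.0, 0.37], [0.05, 0.0, 0.36], [0.07, 0.0, 0.36], [0.09, 0.0, 0.35], [0.12, 0.0, 0.35], [0.14, 0.0, 0.34], [0.16, 0.0, 0.33], [0.18, 0.0, 0.32], [0.2, 0.01, 0.31], [0.21, 0.01, 0.3], [0.23, 0.01, 0.28], [0.25, 0.01, 0.27], [0.27, 0.01, 0.25], [0.28, 0.01, 0.24], [0.29, 0.01, 0.22], [0.31, 0.01, 0.2], [0.32, 0.01, 0.18], [0.33, 0.01, 0.16], [0.34, 0.01, 0.14], [0.35, 0.01, 0.12]]
0.1682533895978613 0.21828438741879178
```

Request:
servo_tool:
  motion:
    - [[0.05,0.01,0,0.18,0],[0.05,0.02,0,0.19,0],[0.05,0.05,0,0.36,0],[0.05,0.07,0,0.36,0],[0.05,0.09,0,0.35,0],[0.05,0.12,0,0.35,0],[0.05,0.14,0,0.34,0],[0.05,0.16,0,0.33,0],[0.05,0,0,0,0],[0.05,0,0,0,0]]

```text
t: 16.15
eef_pos: [0.465, 0.185, 0.2237]
tool_rot: [-0.0, 0.696, 0.718, 0.0]
contact_force: [3.9, 4.4, -4.5]
gripper_width: 0.128
grasp_force: 34.3
```

Request:
servo_tool:
  motion:
    - [[0.05,0.09,0,0.16,0],[0.05,0.1,0,0.16,0],[0.05,0.2,0.01,0.31,0],[0.05,0.21,0.01,0.3,0],[0.05,0.23,0.01,0.28,0],[0.05,0.25,0.01,0.27,0],[0.05,0.27,0.01,0.25,0],[0.05,0.28,0.01,0.24,0],[0.05,0,0,0,0],[0.05,0,0,0,0]]

```text
t: 17.15
eef_pos: [0.5266, 0.1868, 0.3029]
tool_rot: [-0.003, 0.696, 0.718, -0.004]
contact_force: [-15.3, -1.1, 15.6]
gripper_width: 0.121
grasp_force: 35.6
```

Request:
servo_tool:
  motion:
    - [[0.05,0.15,0,0.11,0],[0.05,0.15,0,0.11,0],[0.05,0.31,0.01,0.2,0],[0.05,0.32,0.01,0.18,0],[0.05,0.33,0.01,0.16,0],[0.05,0.34,0.01,0.14,0],[0.05,0.18,0.01,0.06,0],[0.05,0.17,0,0.06,0],[0.05,0,0,0,0],[0.05,0,0,0,0],[0.05,0,0,0,0],[0.05,0,0,0,0],[0.05,0,0,0,0],[0.05,0,0,0,0]]

```text
t: 18.55
eef_pos: [0.6078, 0.1891, 0.3451]
tool_rot: [-0.001, 0.696, 0.718, -0.0]
contact_force: [-4.7, -0.0, 11.9]
gripper_width: 0.125
grasp_force: 37.1
```

```bash
python3 - <<'E'
from h import *
o=bot.get_obs(); print({k:np.round(o[k],3).tolist() for k in('t','eef_pos','contact_force','grasp_force','gripper_width')})
p=o['eef_pos']; print('lid deg by height',np.degrees(np.arcsin((p[2]-.003-.112)/.24025))-2.625)
p,d,c=grab('scene'); W=world(c,d); cv2.imwrite('pics/s5.png',p[...,::-1])
V=p.max(-1);sat=np.ptp(p.astype(int),axis=-1)
m=(V>60)&(sat<25)&(W[...,2]>.14)&(W[...,2]<.30)&(W[...,1]>.07)&(W[...,1]<.3)&(W[...,0]>.5)&(W[...,0]<.69)
P=W[m]; P=P[np.abs(P-np.median(P,0)).max(1)<.12]; u,s,v=np.linalg.svd(P-P.mean(0),full_matrices=False); n=v[2]; print(len(P),n,'lid tilt',np.degrees(np.arccos(abs(n[2]))))
E
```

```text
{'t': 18.55, 'eef_pos': [0.608, 0.189, 0.345], 'contact_force': [-4.71, -0.002, 11.928], 'grasp_force': 37.065, 'gripper_width': 0.125}
lid deg by height 70.69387943773962
4015 [0.93248826 0.02525207 0.36031649] lid tilt 68.88036600924494
```

View pics/s5.png

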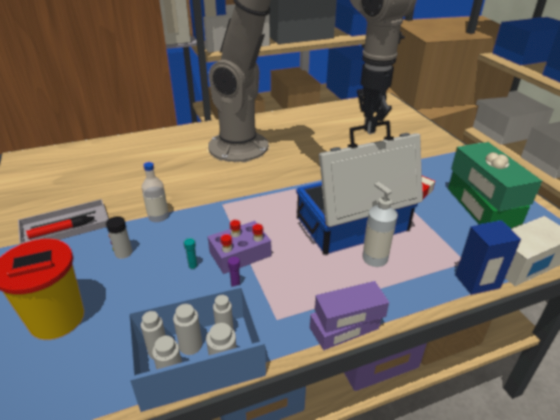

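The scene view shows the lid held open by its bar at (375,130), with a plane fit of about 69°. The three red caps sit in the rack at about (240,235), and the bystanders haven't moved. I'm handing in.

```bash
python3 -c "
from h import *
print(bot.hand_in())"
```

```text
the job is handed in; nothing more can be done
None
```

I handed the job in with the tube fully home in the rack's front middle hole and the lid held by its handle at about 69–71 degrees; `hand_in()` gave no verdict, so I can't confirm how it was judged.

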